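# Close up the canister transport box

### The job

Pack up the transport box: stand the loose steel canister upright in the free half of the aluminium box beside the one already there, set the lid on so it sits flat all round, then swing both wire bail arms fully in over the lid so the next box can stack on it. Set things down rather than dropping them, and leave the other things on the bench where they are.

Things in the scene. Friction and masses are not known exactly. Their poses are not given: they have to be found in the camera images.
- box: open aluminium box, fixed, 140 mm (its x) by 200 mm (its y), 105 mm high, walls and floor 5 mm; origin: centre of its underside, z up. Free half: its +y half; the other canister stands in its -y half. A wire bail arm is hinged near each y end (left arm +y, right arm -y), its legs outside the long walls at x = +-84 mm
- bail_left (a joint): left bail arm, rad: 0 = fully in (stop), its bar across the box just over the lid; grows swinging up and out; starts 1.9 to 2.3, stop 2.4. Hinge along box x at box y +88, z 98 mm. At value q the bar centre is at box y = +(88 - 52 cos(q+0.374)), z = 98 + 52 sin(q+0.374) mm. Slightly stiff (about 2 N at the bar): stays where left
- bail_left_bar (a point): middle of the left arm's cross bar: round steel rod 8 mm thick, 168 mm long along box x, bare for 38 mm either side of this point, then rubber sleeves 14 mm thick, 20 mm long. Swung in, the bar's centre is 8 mm above the lid's plate, 39.6 mm to the +y side of the box's middle
- bail_right (a joint): right bail arm, rad: 0 = fully in (stop), its bar across the box just over the lid; grows swinging up and out; starts 1.9 to 2.3, stop 2.4. Hinge along box x at box y -88, z 98 mm. At value q the bar centre is at box y = -(88 - 52 cos(q+0.374)), z = 98 + 52 sin(q+0.374) mm. Slightly stiff (about 2 N at the bar): stays where left
- bail_right_bar (a point): middle of the right arm's cross bar: round steel rod 8 mm thick, 168 mm long along box x, bare for 38 mm either side of this point, then rubber sleeves 14 mm thick, 20 mm long. Swung in, the bar's centre is 8 mm above the lid's plate, 39.6 mm to the -y side of the box's middle
- lid: lid, 0.4 kg, right side up on the bench left or right of the box. Origin: centre of underside, z up, y along its length. Rubber plug 116 (x) by 176 (y) mm, z 0 to 10 (7 mm play per side in the mouth); aluminium plate 140 by 200, z 10 to 14 (sits on the rim); black bar handle in the middle, 70 long along x, 14 wide, bar z 34 to 46. Seated: origin 95 above the box's. Fits either way round
- canister: the loose canister, standing on the bench on the side of the box opposite the lid: steel, 56 mm body (0 to 46 mm high), a shoulder narrowing up to 56 mm, then a straight round neck with cap 34 mm in diameter from 56 mm to the top at 84 mm; about 0.35 kg. Origin: centre of its underside, z up along its axis
- packed: identical canister already in the box, in its -y half: steel, 56 mm body (0 to 46 mm high), a shoulder narrowing up to 56 mm, then a straight round neck with cap 34 mm in diameter from 56 mm to the top at 84 mm; about 0.35 kg. Origin: centre of its underside, z up along its axis
- spanner: open-ended steel spanner, 160 mm, lying between the robot and the box; bystander; origin: centre of its underside
- beaker: small open glass cup, 64 mm wide, 85 mm high, near the robot; bystander; origin: centre of its underside
- flask: closed white plastic bottle, 60 mm wide, 130 mm high, beyond the box to the left; bystander; origin: centre of its underside
- jar: closed brown glass jar, 68 mm wide, 90 mm high, beyond the box to the right; bystander; origin: centre of its underside
- collar: flat steel ring, 90 mm wide, 16 mm high, beyond the box; bystander; origin: centre of its underside
Things that resemble listed ones, but are neither listed nor needed, are in the scene too. Leave any blue look-alike of the packed alone.

How it is judged:
By the outcome, as a careful person would: the job done as asked, in the order asked, and still so for the second after the job is handed in, with the robot touching nothing.
It also fails if it takes over 72 s, if anything falls off the work surface, if the arm or the gripper's body presses on something with over 40 N, if the wrist force passes 120 N, or if a joint passes its speed limit or range.

### The arm

A 7-joint arm with a two-finger parallel gripper is mounted at the origin on the work surface. World frame = base frame: x ahead of the robot, y to its left, z up, the work surface at z = 0. Lengths are in m, angles in rad, forces in N, time in s.
With the tool pointing down it reaches from about 0.425 to 0.925 m from the base axis. Payload 6.8 kg.
Tool frame: the origin (TCP) lies midway between the tips of the shut fingers; the grasp point (between the pads) lies 19 mm behind it; y points along the fingers, z is the direction in which the jaws open and shut, and the axes are right-handed (so a half turn about y gives the same grasp; the last joint's range is limited). The gripper opens to 85 mm and grips with 20 to 120 N. Pads are 22 mm wide; open, the fingers measure 114 mm over their backs; the gripper's body (76 mm by 85 mm) begins 54 mm behind the grasp point. The pads swing forward as they close: fully open they stand 13 mm farther back than shut.
Start: joints at [1.108, 0.477, 0.022, 1.555, -0.011, 1.109, -0.083], TCP at [0.235, -0.633, 0.231] pointing down, gripper open.
Joint ranges: [-2.96, 2.96], [-0.34, 2.1], [-1.41, 1.46], [0.24, 2.44], [-1.37, 4.51], [0.17, 1.92], [-2.96, 2.96]. Speed limits (rad/s): [2.39, 2.39, 3.14, 3.14, 3.14, 3.14, 3.14].

### API

Orientations are given as a unit quaternion [w, x, y, z].
In Python, from station import bot gives the robot as it stands. The module is installed in compiled form; this text tells all that it offers.
- The arm moves only by the shell command python3 -m crank 'ROWS' [FORCE]. ROWS is JSON, a list of rows, each an object with "linear": the shift along the tool's x, y, z in m, a list of three; "dr": the turn, a rotation vector about the tool's x, y, z in degrees, a list of three; "hand": the gripper command: -1 is shut, 1 is fully open, values between are in proportion. A call has 1 to 10 rows; each row is the pose to reach, as a shift and turn from the pose commanded when the call began, along the tool's axes at that moment; what a row does not reach only later rows make up. A row lasts 1/12 s, in which the tool goes at most 41.7 mm and 7.16 degrees, less where a joint would pass 70% of its speed; a pose out of reach is approached as far as the arm can. A call with a gripper value outside its range is refused whole. The fingers move at their own pace and stop on an object; FORCE is the grip in N (left out, the last holds). Time passes only in rows, so rows that repeat a pose let the fingers close. It gives the time, the measured TCP pose, the force and the opening at its end, in the units of the state.
- bot.get_obs(): the state, without advancing time (a new reading comes with each control period).
- bot.read_camera(name): name is "scene" or "side" or "wrist"; returns the picture (400x640x3 uint8, blue, green, red); there is no depth.
- bot.camera_params(name): a dict with "K" (3x3 intrinsics, pixels), "R" (3x3) and "t" (3): a world point X has camera coordinates R X + t; the wrist camera has in their place "hand_eye" (4x4, takes a point from camera to tool coordinates, whose origin is the TCP and whose axes are the tool frame's). Camera axes: x right, y down, z forward; pixel columns grow to the right and rows downward; lengths in m; the calibration is good to about 2 mm. A picture is of the moment at which its call begins: read the wrist's pose just before it. camera_params takes no time and is no camera call.
- bot.hand_in(): hands the job in, once; it reports no verdict.
Trained networks look in the newest picture that a camera, given by its name, has taken for a name from the list of things; names that differ only in an ending like _2 or _b are one class to them, and where a whole thing is asked for, a point or a joint stands for the part that bears it (a point fixed in the world has none). Each returns a list of dicts, best first, with "score" (0 to 1); they miss things now and then, are a little off and sometimes report something else, mostly with a low value. They report only what shows in the picture. A call takes as long as a camera call. They do not tell look-alikes from the thing itself.
- bot.search_frame(camera, target): "extent" ([left, top, right, bottom] in pixels, round what is visible of it).
- bot.cut_out(camera, target): "pixels" (400x640 bool, what is visible of it) and "extent" ([left, top, right, bottom] in pixels, round what is visible of it).
- bot.place_of(camera, target): "xy" ([column, row] in pixels: a listed point, or the origin of a listed thing).
The state is a dict: "t": time; "q": joint angles; "joint_vel": joint speeds; "joint_torque": joint torques, N m; "eef_pos": TCP position; "tool_rot": TCP orientation; "contact_force": force on the tool from outside, world axes, zero at the start; "torque": the same for the moment, N m; "gripper_width": opening from 0.0 (shut) to 1.0 (fully open).
Only numpy, scipy, OpenCV 4.12 (cv2) and the standard library are available. Lean on these libraries where they do the work, as an engineer would, in place of code of your own. Each camera call takes 0.05 s, during which the arm holds its last target. There are 200 camera calls.

## Working session

There is one attempt and no reset: what is moved stays moved. The work goes in short steps, Python scripts to look and compute and a shell command to move; the robot and the scene stay as the last step left them, time stands still between calls to the robot, and variables do not carry over. Pictures are saved under pics/ and viewed, about 8 in all and at most 12, crops included, and the job is handed in when it is done.

```bash
mkdir -p pics
cat > h.py <<'E'
import numpy as np, cv2
from station import bot
from scipy.spatial.transform import Rotation as R
def rot(q): return R.from_quat([q[1],q[2],q[3],q[0]]).as_matrix()
def cam(n):
    p=bot.camera_params(n); K=np.array(p['K'])
    if n=='wrist':
        o=bot.get_obs(); T=np.eye(4); T[:3,:3]=rot(o['tool_rot']); T[:3,3]=o['eef_pos']
        M=np.linalg.inv(T@np.array(p['hand_eye'])); return K,M[:3,:3],M[:3,3]
    return K,np.array(p['R']),np.array(p['t'])
def proj(c,X):
    K,Rm,t=c; x=(Rm@np.atleast_2d(X).T).T+t; u=(K@x.T).T; return u[:,:2]/u[:,2:]
def onz(c,px,z):
    K,Rm,t=c; d=Rm.T@np.linalg.inv(K)@np.array([px[0],px[1],1.]); o=-Rm.T@t
    return o+d*(z-o[2])/d[2]
def tri(cs,ps):
    A=np.zeros((3,3));b=np.zeros(3)
    for (K,Rm,t),p in zip(cs,ps):
        d=Rm.T@np.linalg.inv(K)@np.array([p[0],p[1],1.]);d/=np.linalg.norm(d);P=np.eye(3)-np.outer(d,d);A+=P;b+=P@(-Rm.T@t)
    return np.linalg.solve(A,b)
def totool(dX):
    return rot(bot.get_obs()['tool_rot']).T@np.array(dX)
E
python3 - <<'E'
from h import *
ims=[]
for n in('scene','side'):
    im=bot.read_camera(n); cv2.imwrite(f'pics/{n}0.png',im)
    print(n)
    for t in('box','lid','canister','packed','bail_left_bar','bail_right_bar','spanner','beaker','flask','jar','collar'):
        print(t,[(np.round(d['xy']).tolist(),round(d['score'],2)) for d in bot.place_of(n,t)])
o=bot.get_obs(); print(o); print(rot(o['tool_rot']).round(3))
for n in('scene','side'):
    c=cam(n); print(n,(-c[1].T@c[2]).round(3))
print(bot.camera_params('wrist'))
E
```

```text
scene
box [([328.0, 209.0], 0.76)]
lid [([197.0, 268.0], 0.64)]
canister [([367.0, 113.0], 0.64)]
packed [([327.0, 284.0], 0.74), ([314.0, 219.0], 0.66), ([382.0, 180.0], 0.56)]
bail_left_bar [([369.0, 148.0], 0.66)]
bail_right_bar [([286.0, 214.0], 0.84)]
spanner [([373.0, 149.0], 0.75), ([275.0, 160.0], 0.72)]
beaker [([226.0, 185.0], 0.74)]
flask [([452.0, 187.0], 0.81)]
jar [([250.0, 325.0], 0.6), ([331.0, 210.0], 0.43)]
collar [([379.0, 258.0], 0.63)]
side
box [([319.0, 212.0], 0.86)]
lid [([403.0, 301.0], 0.97)]
canister [([212.0, 201.0], 0.76)]
packed [([386.0, 216.0], 0.96)]
bail_left_bar [([283.0, 158.0], 0.8)]
bail_right_bar [([355.0, 193.0], 0.55)]
spanner [([260.0, 253.0], 0.81), ([210.0, 201.0], 0.52)]
beaker [([298.0, 284.0], 0.8)]
flask [([292.0, 167.0], 0.78), ([212.0, 201.0], 0.69), ([319.0, 213.0], 0.49)]
jar []
collar [([362.0, 196.0], 0.61)]
{'t': 1.2, 'q': array([ 1.10789862,  0.47699157,  0.0224083 ,  1.55540814, -0.01150778,
        1.10927902, -0.08311415]), 'joint_vel': array([-1.19916053e-03,  1.21641854e-03,  1.40666110e-03,  8.88918684e-04,
        5.20267
[... 432 characters left out ...]
47,  0.02586478]), 'gripper_width': 1.0003800575318347}
[[-0.938  0.     0.347]
 [-0.347 -0.    -0.938]
 [-0.    -1.     0.   ]]
scene [ 0.974 -0.31   0.925]
side [-0.    -0.571  0.575]
{'K': array([[284.86889435,   0.        , 320.02118979],
       [  0.        , 284.86889435, 196.40505317],
       [  0.        ,   0.        ,   1.        ]]), 'hand_eye': array([[-6.83833230e-04,  9.45357900e-01,  3.26033701e-01,
        -8.41461259e-02],
       [ 5.97106268e-04, -3.26033333e-01,  9.45358085e-01,
        -1.42534860e-01],
       [ 9.99999588e-01,  8.41144040e-04, -3.41526701e-04,
        -1.07291368e-03],
       [ 0.00000000e+00,  0.00000000e+00,  0.00000000e+00,
         1.00000000e+00]])}
```

Run:
```python
import cv2,numpy as np
a=cv2.imread('pics/scene0.png')[80:380,120:520];b=cv2.imread('pics/side0.png')[80:380,150:550]
cv2.imwrite('pics/a1.png',cv2.resize(a,(800,600),interpolation=cv2.INTER_CUBIC));cv2.imwrite('pics/b1.png',cv2.resize(b,(800,600),interpolation=cv2.INTER_CUBIC))
```

```text
(no output)
```

View pics/a1.png

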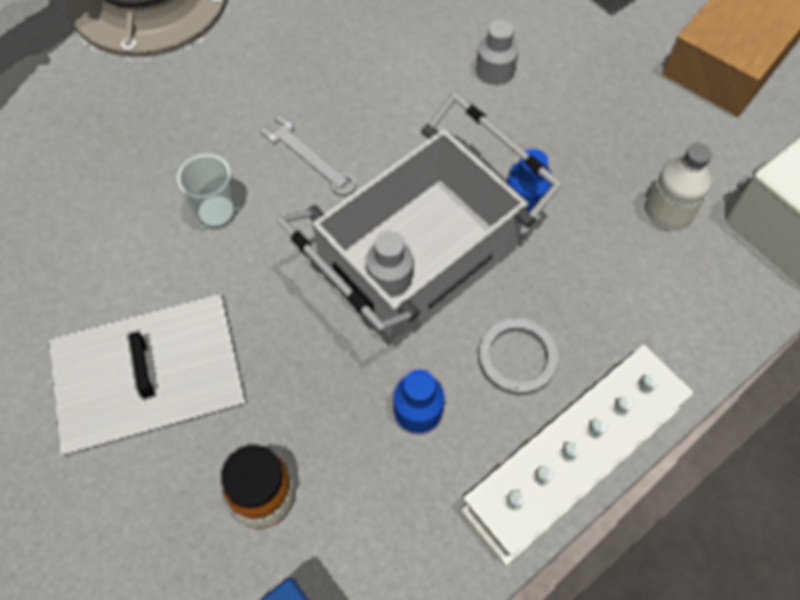

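View pics/b1.png

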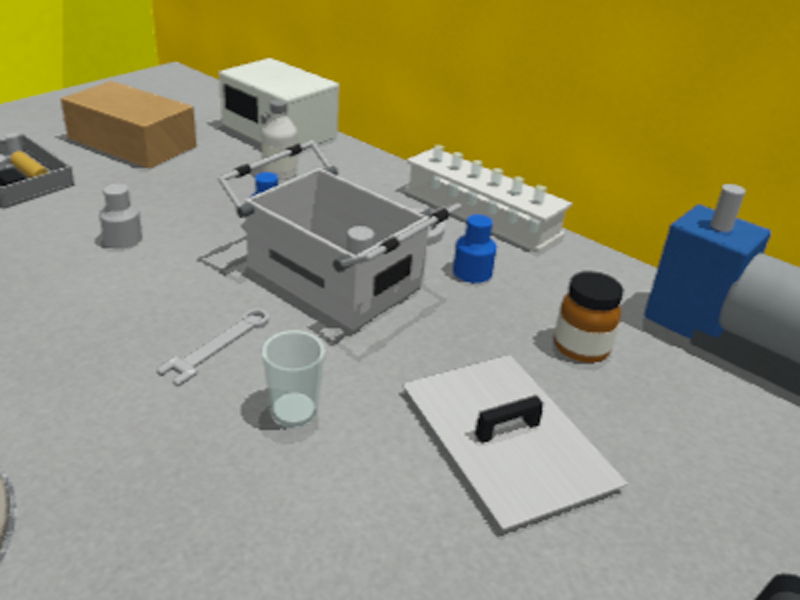

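Scene crop (2×): the steel canister stands at (497,52), i.e. pixel (368,106). The blue look-alikes at (418,400) and (530,180) are to be left alone. The packed steel canister is in the box at (390,262), lid at (147,372), box rim corners about (316,222), (445,135), (525,205), (397,303). Only the grey one on the bench opposite the lid fits "loose steel canister"; the 2x crops confirm it.

```bash
cat > fit.py <<'E'
from h import *
from scipy.optimize import least_squares
S=cam('scene');D=cam('side')
def px(l,ox): return np.array([[a/2+ox-.25,b/2+80-.25] for a,b in l])
def rect(p,w,l,z):
    x,y,a=p; c=np.array([[-w/2,-l/2],[w/2,-l/2],[w/2,l/2],[-w/2,l/2]]); r=np.array([[np.cos(a),-np.sin(a)],[np.sin(a),np.cos(a)]])
    return np.c_[(r@c.T).T+[x,y],np.full(4,z)]
def fit(sp,dp,w,l,z,p0):
    X0=np.array([tri([S,D],[a,b]) for a,b in zip(sp,dp)]); print('tri',X0.round(3).tolist())
    best=None
    for a in np.arange(0,6.28,.5):
        f=lambda p:np.r_[(proj(S,rect(p,w,l,z))-sp).ravel(),(proj(D,rect(p,w,l,z))-dp).ravel()]
        r=least_squares(f,[*X0[:,:2].mean(0),a],loss='soft_l1')
        if best is None or r.cost<best.cost: best=r
    print(best.x.round(4),np.degrees(best.x[2]).round(1),best.cost.round(2),best.fun.round(1)); return best.x
E
python3 - <<'E'
from fit import *
# order: (-x,-y),(+x,-y),(+x,+y),(-x,+y)
bs=px([(316,222),(397,303),(525,205),(445,135)],120); bd=px([(352,262),(427,212),(318,170),(247,208)],150)
b=fit(bs,bd,.14,.2,.105,0)
ls=px([(50,340),(222,298),(243,403),(65,451)],120); ld=px([(503,530),(405,385),(512,356),(625,484)],150)
print('lid');fit(ls,np.array(ld),.2,.14,.014,0)
for n,c in(('scene',S),('side',D)):
  bot.read_camera(n)
  for d in bot.cut_out(n,'canister')+bot.cut_out(n,'packed'):
    print(n,np.round(d['extent']),d['score'],onz(c,((d['extent'][0]+d['extent'][2])/2,d['extent'][1]),.084).round(3))
print('can top',tri([S,D],[px([(500,28)],120)[0],px([(116,190)],150)[0]]), onz(S,px([(500,28)],120)[0],.084),onz(D,px([(116,190)],150)[0],.084))
print('pack top',onz(S,px([(390,244)],120)[0],.089))
# bail
a=b[2];r=np.array([[np.cos(a),-np.sin(a)],[np.sin(a),np.cos(a)]])
for s,ps,pd in((1,(369,148),(283,158)),(-1,(286,214),(355,193))):
  f=lambda q:np.r_[r@[0,s*(.088-.052*np.cos(q[0]+.374))]+b[:2],.098+.052*np.sin(q[0]+.374)]
  R_=least_squares(lambda q:np.r_[(proj(S,f(q))-ps)[0],(proj(D,f(q))-pd)[0]],[2.1]);print('bail',s,R_.x,R_.fun.round(1),f(R_.x))
for n,p in(('jar',(250,325)),('beaker',(226,185)),('flask',(452,187)),('blue1',(327,284)),('blue2',(382,180))): print(n,onz(S,p,0).round(3))
E
```

```text
tri [[0.527, -0.068, 0.098], [0.667, -0.064, 0.111], [0.658, 0.131, 0.101], [0.523, 0.127, 0.092]]
[0.5942 0.0312 0.0347] 2.0 16.52 [-1.4 -0.2 -0.9  2.1  1.9 -1.4  0.1 -3.7  1.2 -2.2  0.7  2.2  0.2 -1.7
 -1.8 -4.7]
lid
tri [[0.415, -0.374, 0.011], [0.493, -0.19, 0.009], [0.618, -0.243, 0.013], [0.542, -0.423, 0.011]]
[ 0.5179 -0.3056  2.3666] 135.6 479.55 [ 69.1  62.1   1.6  -1.2 -66.9 -58.7  -2.8   0.5  40.7 -73.7  -0.4  -3.1
 -48.5  61.8   0.4   0.1]
scene [357.  91. 381. 123.] 0.58 [0.421 0.309 0.084]
scene [375. 155. 395. 184.] 0.79 [0.601 0.197 0.084]
scene [304. 194. 324. 230.] 0.62 [ 0.577 -0.004  0.084]
scene [314. 265. 343. 298.] 0.59 [ 0.731 -0.088  0.084]
scene [251. 137. 300. 176.] 0.23 [0.389 0.025 0.084]
side [199. 172. 220. 205.] 0.78 [0.439 0.311 0.084]
side [262. 148. 378. 245.] 0.58 [0.794 0.224 0.084]
side [323. 197. 338. 204.] 0.74 [ 0.596 -0.017  0.084]
side [376. 189. 397. 225.] 0.68 [ 0.739 -0.087  0.084]
side [277. 167. 291. 179.] 0.43 [0.616 0.194 0.084]
can top [0.4289422  0.30430647 0.08169713] [0.42958582 0.30371509 0.084     ] [0.42674093 0.29842303 0.084     ]
pack top [ 0.59700937 -0.01703075  0.089     ]
bail 1 [1.92915365] [ 2.1  0.3  2.2 -0.3] [0.58992512 0.15387598 0.13666722]
bail -1 [2.08095938] [-0.7 -0.8  1.1 -0.2] [ 0.59862398 -0.0969577   0.13096472]
jar [ 0.705 -0.281  0.   ]
beaker [ 0.377 -0.13   0.   ]
flask [0.742 0.311 0.   ]
blue1 [ 0.739 -0.097  0.   ]
blue2 [0.615 0.188 0.   ]
```

```bash
python3 -m crank '[{"linear":[-0.04,-0.02,-0.016],"dr":[0,-7,0],"hand":1},{"linear":[-0.08,-0.04,-0.032],"dr":[0,-14,0],"hand":1},{"linear":[-0.12,-0.06,-0.048],"dr":[0,-21,0],"hand":1},{"linear":[-0.16,-0.07,-0.064],"dr":[0,-28,0],"hand":1},{"linear":[-0.2,-0.07,-0.08],"dr":[0,-35,0],"hand":1},{"linear":[-0.24,-0.07,-0.096],"dr":[0,-42,0],"hand":1},{"linear":[-0.28,-0.07,-0.112],"dr":[0,-49,0],"hand":1},{"linear":[-0.32,-0.07,-0.128],"dr":[0,-56,0],"hand":1},{"linear":[-0.36,-0.07,-0.144],"dr":[0,-63,0],"hand":1},{"linear":[-0.394,-0.07,-0.156],"dr":[0,-70,0],"hand":1}]'; python3 -c "
from h import *
o=bot.get_obs();print(rot(o['tool_rot']).round(3),o['q'].round(2));print(totool([.55-o['eef_pos'][0],.2-o['eef_pos'][1],0]))"
```

```text
t: 2.33
eef_pos: [0.5353, -0.3618, 0.3017]
tool_rot: [-0.503, 0.503, -0.497, 0.497]
contact_force: [0.1, 0.0, 0.2]
gripper_width: 0.995
[[ 0.011  0.     1.   ]
 [-1.    -0.001  0.011]
 [ 0.001 -1.     0.   ]] [ 0.74  0.4  -0.34  1.53  0.14  1.24  0.4 ]
[-5.61563073e-01 -2.85709412e-04  2.11322956e-02]
```

```bash
python3 -m crank '[{"linear":[-0.04,0,0],"dr":[0,-2,0],"hand":1},{"linear":[-0.08,0,0],"dr":[0,-2,0],"hand":1},{"linear":[-0.12,0,0],"dr":[0,-2,0],"hand":1},{"linear":[-0.16,0,0],"dr":[0,-2,0],"hand":1},{"linear":[-0.2,0,0],"dr":[0,-2,0],"hand":1},{"linear":[-0.24,0,0],"dr":[0,-2,0],"hand":1},{"linear":[-0.28,0,0],"dr":[0,-2,0],"hand":1},{"linear":[-0.32,0,0],"dr":[0,-2,0],"hand":1},{"linear":[-0.36,0,0],"dr":[0,-2,0],"hand":1},{"linear":[-0.4,0,0],"dr":[0,-2,0],"hand":1}]'; python3 -m crank '[{"linear":[-0.04,0,0],"dr":[0,0,0],"hand":1},{"linear":[-0.08,0,-0.02],"dr":[0,0,0],"hand":1},{"linear":[-0.12,0,-0.04],"dr":[0,0,0],"hand":1},{"linear":[-0.15,0.01,-0.06],"dr":[0,0,0],"hand":1},{"linear":[-0.18,0.03,-0.08],"dr":[0,0,0],"hand":1},{"linear":[-0.21,0.05,-0.1],"dr":[0,0,0],"hand":1},{"linear":[-0.24,0.06,-0.12],"dr":[0,0,0],"hand":1},{"linear":[-0.25,0.06,-0.12],"dr":[0,0,0],"hand":1},{"linear":[-0.25,0.06,-0.12],"dr":[0,0,0],"hand":1}]'
python3 - <<'E'
from h import *
c=cam('wrist');im=bot.read_camera('wrist');o=bot.get_obs();print(o['q'].round(2),o['eef_pos'].round(4));print(rot(o['tool_rot']).round(3))
for n in('canister','packed'):
  for d in bot.cut_out('wrist',n): print(n,np.round(d['extent']),d['score'])
for d in bot.place_of('wrist','canister'): print(d,onz(c,d['xy'],0))
print(proj(c,[[.428,.303,.084],[.428,.303,0]]))
cv2.imwrite('pics/w1.png',im)
E
```

```text
t: 3.17
eef_pos: [0.5315, 0.0384, 0.3016]
tool_rot: [0.51, -0.51, 0.49, -0.49]
contact_force: [0.2, 0.5, -0.6]
gripper_width: 1.001
t: 3.92
eef_pos: [0.4, 0.2847, 0.2413]
tool_rot: [0.512, -0.511, 0.489, -0.488]
contact_force: [-0.0, 0.2, -0.3]
gripper_width: 0.997
[-0.1   0.24 -0.73  1.93  0.18  1.04 -0.87] [0.4015 0.2828 0.2415]
[[ 0.044  0.     0.999]
 [-0.999  0.     0.044]
 [-0.    -1.     0.   ]]
canister [321. 129. 370. 182.] 0.58
packed [445. 216. 506. 275.] 0.6
{'xy': [341.9, 144.5], 'score': 0.72} [0.42765562 0.31287107 0.        ]
[[347.21204699 165.65993968]
 [341.62654234 151.8399943 ]]
```

View pics/w1.png

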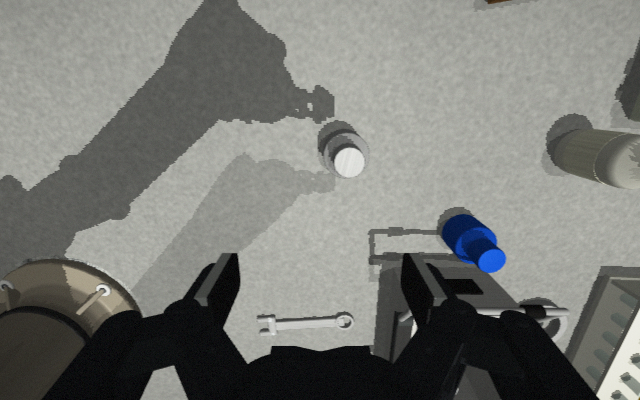

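Cap centre shows at (349,162), about 1.5 mm / 2.5 mm off the estimate: canister ≈ (0.4295, 0.3055). Blue look-alike at (470,240), bail and spanner clear of it.

```bash
python3 -m crank '[{"linear":[-0.0215,0.02,0.029],"dr":[0,0,0],"hand":1},{"linear":[-0.0215,0.06,0.029],"dr":[0,0,0],"hand":1},{"linear":[-0.0215,0.1,0.029],"dr":[0,0,0],"hand":1},{"linear":[-0.0215,0.135,0.029],"dr":[0,0,0],"hand":1},{"linear":[-0.0215,0.165,0.029],"dr":[0,0,0],"hand":1},{"linear":[-0.0215,0.18,0.029],"dr":[0,0,0],"hand":1},{"linear":[-0.0215,0.186,0.029],"dr":[0,0,0],"hand":1},{"linear":[-0.0215,0.186,0.029],"dr":[0,0,0],"hand":1}]' 40
python3 - <<'E'
from h import *
c=cam('wrist');im=bot.read_camera('wrist');o=bot.get_obs();print(o['eef_pos'].round(4))
cv2.imwrite('pics/w2.png',im)
E
```

```text
t: 4.78
eef_pos: [0.4303, 0.3027, 0.0542]
tool_rot: [-0.509, 0.51, -0.49, 0.49]
contact_force: [-0.1, 0.4, 0.7]
gripper_width: 0.999
[0.4308 0.3036 0.0555]
```

View pics/w2.png

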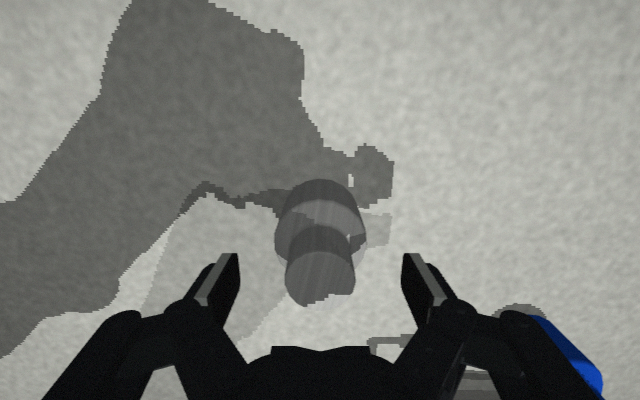

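Cap top is centred at about (320,278), midway between the pads; check its y, then close.

```bash
python3 - <<'E'
from h import *
c=cam('wrist');print(onz(c,(320,279),.084).round(4),proj(c,[[.4308,.3036,.084],[.4308,.3066,.084]]).round(0))
E
python3 -m crank '[{"linear":[-0.001,0,0],"dr":[0,0,0],"hand":-1},{"linear":[-0.001,0,0],"dr":[0,0,0],"hand":-1},{"linear":[-0.001,0,0],"dr":[0,0,0],"hand":-1},{"linear":[-0.001,0,0],"dr":[0,0,0],"hand":-1},{"linear":[-0.001,0,0],"dr":[0,0,0],"hand":-1},{"linear":[-0.001,0,0],"dr":[0,0,0],"hand":-1},{"linear":[-0.001,0,0],"dr":[0,0,0],"hand":-1},{"linear":[-0.001,0,0],"dr":[0,0,0],"hand":-1}]' 40
```

```text
[0.4303 0.3084 0.084 ] [[321. 288.]
 [321. 282.]]
t: 5.5
eef_pos: [0.4302, 0.3056, 0.0563]
tool_rot: [0.51, -0.51, 0.489, -0.49]
contact_force: [-1.1, -1.3, 6.9]
gripper_width: 0.385
```

```bash
python3 -m crank '[{"linear":[0,-0.01,0],"dr":[0,0,0],"hand":-1},{"linear":[0,-0.04,0],"dr":[0,0,0],"hand":-1},{"linear":[0,-0.08,0],"dr":[0,0,0],"hand":-1},{"linear":[0,-0.12,0],"dr":[0,0,0],"hand":-1},{"linear":[0.01,-0.15,0.01],"dr":[0,0,0],"hand":-1},{"linear":[0.03,-0.17,0.03],"dr":[0,0,0],"hand":-1},{"linear":[0.06,-0.175,0.05],"dr":[0,0,0],"hand":-1},{"linear":[0.085,-0.175,0.07],"dr":[0,0,0],"hand":-1},{"linear":[0.11,-0.175,0.09],"dr":[0,0,0],"hand":-1},{"linear":[0.135,-0.175,0.11],"dr":[0,0,0],"hand":-1}]'; python3 -m crank '[{"linear":[0.025,0,0.02],"dr":[0,0,0],"hand":-1},{"linear":[0.05,0,0.035],"dr":[0,0,0],"hand":-1},{"linear":[0.075,0,0.042],"dr":[0,0,0],"hand":-1},{"linear":[0.095,0,0.042],"dr":[0,0,0],"hand":-1},{"linear":[0.103,0,0.042],"dr":[0,0,0],"hand":-1},{"linear":[0.103,0,0.042],"dr":[0,0,0],"hand":-1}]'
python3 - <<'E'
from h import *
for n in('side','scene','wrist'):
  im=bot.read_camera(n);cv2.imwrite(f'pics/{n}3.png',im)
a=cv2.imread('pics/scene3.png')[100:300,250:450];b=cv2.imread('pics/side3.png')[100:300,200:400]
w=cv2.imread('pics/wrist3.png')[100:400,120:520]
cv2.imwrite('pics/m3.png',np.vstack([np.hstack([cv2.resize(x,(400,300)) if 0 else cv2.resize(x,(300,300)) for x in(a,b)]),np.hstack([cv2.resize(w,(400,300)),np.zeros((300,200,3),np.uint8)])]))
o=bot.get_obs();print(o['eef_pos'].round(4));print(rot(o['tool_rot']).round(3),o['q'].round(2))
E
```

```text
t: 6.33
eef_pos: [0.5457, 0.1733, 0.231]
tool_rot: [-0.51, 0.51, -0.49, 0.49]
contact_force: [0.4, -0.0, -1.6]
gripper_width: 0.388
t: 6.83
eef_pos: [0.5912, 0.0709, 0.2301]
tool_rot: [-0.509, 0.51, -0.491, 0.491]
contact_force: [1.1, -0.4, -2.9]
gripper_width: 0.386
[0.5908 0.0759 0.2307]
[[ 0.043  0.     0.999]
 [-0.999  0.001  0.043]
 [-0.001 -1.     0.   ]] [ 0.23  0.41 -0.61  1.72  0.26  1.09 -0.41]
```

View pics/m3.png

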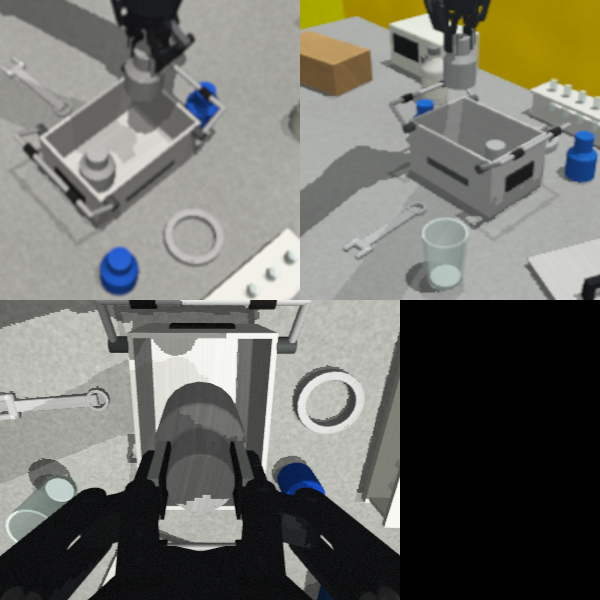

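Held upright over the free half; packed canister is still in place. In the wrist view the +y rim's outer corners are at about (249,133) and (398,133); I'll compare with the fit.

Run:
```python
from fit import *
c=cam('wrist')
print(proj(c,rect([.5942,.0312,.0347],.14,.2,.105)).round(0))
for p in((249,133),(398,133),(254,310)): print(onz(c,p,.105).round(4))
```

```text
[[260. 309.]
 [381. 310.]
 [398. 133.]
 [247. 132.]]
[0.5225 0.128  0.105 ]
[0.6602 0.134  0.105 ]
[ 0.5208 -0.0728  0.105 ]
```

```bash
python3 -m crank '[{"linear":[-0.002,0.03,0.002],"dr":[0,0,0],"hand":-1},{"linear":[-0.002,0.06,0.002],"dr":[0,0,0],"hand":-1},{"linear":[-0.002,0.09,0.002],"dr":[0,0,0],"hand":-1},{"linear":[-0.002,0.12,0.002],"dr":[0,0,0],"hand":-1},{"linear":[-0.002,0.14,0.002],"dr":[0,0,0],"hand":-1},{"linear":[-0.002,0.155,0.002],"dr":[0,0,0],"hand":-1},{"linear":[-0.002,0.163,0.002],"dr":[0,0,0],"hand":-1},{"linear":[-0.002,0.166,0.002],"dr":[0,0,0],"hand":-1},{"linear":[-0.002,0.167,0.002],"dr":[0,0,0],"hand":-1},{"linear":[-0.002,0.167,0.002],"dr":[0,0,0],"hand":-1}]'
```

```text
t: 7.82
eef_pos: [0.5939, 0.0767, 0.0642]
tool_rot: [0.511, -0.51, 0.489, -0.49]
contact_force: [-0.5, 1.1, -1.8]
gripper_width: 0.386
```

```bash
python3 -m crank '[{"linear":[0,0.001,0],"dr":[0,0,0],"hand":-1},{"linear":[0,0.0015,0],"dr":[0,0,0],"hand":-1},{"linear":[0,0.002,0],"dr":[0,0,0],"hand":-1},{"linear":[0,0.002,0],"dr":[0,0,0],"hand":-1}]'
```

```text
t: 8.15
eef_pos: [0.5936, 0.0756, 0.0617]
tool_rot: [0.51, -0.51, 0.49, -0.49]
contact_force: [0.4, -0.3, -2.3]
gripper_width: 0.389
```

```bash
python3 -m crank '[{"linear":[0,0.001,0],"dr":[0,0,0],"hand":-1},{"linear":[0,0.0015,0],"dr":[0,0,0],"hand":-1},{"linear":[0,0.002,0],"dr":[0,0,0],"hand":-1},{"linear":[0,0.002,0],"dr":[0,0,0],"hand":-1}]'
```

```text
t: 8.48
eef_pos: [0.5937, 0.0757, 0.0613]
tool_rot: [-0.51, 0.51, -0.489, 0.49]
contact_force: [-5.0, -2.4, 14.7]
gripper_width: 0.386
```

```bash
python3 -m crank '[{"linear":[0,-0.001,0],"dr":[0,0,0],"hand":0.2},{"linear":[0,-0.001,0],"dr":[0,0,0],"hand":0.2},{"linear":[0,-0.001,0],"dr":[0,0,0],"hand":0.2},{"linear":[0,-0.002,0],"dr":[0,0,0],"hand":0.2},{"linear":[0,-0.02,0],"dr":[0,0,0],"hand":0.2},{"linear":[0,-0.05,0],"dr":[0,0,0],"hand":0.2},{"linear":[0,-0.09,0],"dr":[0,0,0],"hand":0.2},{"linear":[0,-0.13,0],"dr":[0,0,0],"hand":0.2},{"linear":[0,-0.17,0],"dr":[0,0,0],"hand":0.2},{"linear":[0,-0.2,0],"dr":[0,0,0],"hand":0.2}]'
python3 - <<'E'
from h import *
o=bot.get_obs();print(rot(o['tool_rot']).round(3),o['q'].round(2),o['eef_pos'])
p=o['eef_pos'];print(totool([.517-p[0],-.307-p[1],.25-p[2]]))
E
```

```text
t: 9.32
eef_pos: [0.594, 0.0763, 0.2629]
tool_rot: [0.511, -0.509, 0.489, -0.49]
contact_force: [0.8, 0.5, -0.6]
gripper_width: 0.601
[[ 0.041  0.003  0.999]
 [-0.999  0.001  0.041]
 [-0.001 -1.     0.003]] [ 0.24  0.39 -0.62  1.68  0.24  1.15 -0.4 ] [0.59398313 0.07627999 0.26288657]
[ 0.37981247  0.01237881 -0.09265672]
```

```bash
python3 -m crank '[{"linear":[0.03,0,-0.008],"dr":[0,-6,0],"hand":0.4},{"linear":[0.068,0,-0.016],"dr":[0,-13,0],"hand":0.4},{"linear":[0.107,0,-0.024],"dr":[0,-20,0],"hand":0.4},{"linear":[0.146,0,-0.032],"dr":[0,-27,0],"hand":0.4},{"linear":[0.185,0,-0.04],"dr":[0,-34,0],"hand":0.4},{"linear":[0.224,0,-0.05],"dr":[0,-41,0],"hand":0.4},{"linear":[0.263,0,-0.06],"dr":[0,-48,0],"hand":0.4},{"linear":[0.302,0,-0.07],"dr":[0,-55,0],"hand":0.4},{"linear":[0.341,0,-0.08],"dr":[0,-62,0],"hand":0.4},{"linear":[0.376,0.01,-0.093],"dr":[0,-65,0],"hand":0.4}]';python3 -m crank '[{"linear":[0.004,0,0],"dr":[0,0,0],"hand":0.4},{"linear":[0.004,0,0],"dr":[0,0,0],"hand":0.4}]'
python3 - <<'E'
from fit import *
c=cam('wrist');im=bot.read_camera('wrist');cv2.imwrite('pics/w4.png',im)
o=bot.get_obs();print(rot(o['tool_rot']).round(3),o['q'].round(2),o['eef_pos'].round(4))
print(proj(c,rect([.517,-.307,np.radians(-23)],.14,.2,.014)).round(0), bot.place_of('wrist','lid'))
E
```

```text
t: 10.15
eef_pos: [0.5164, -0.306, 0.251]
tool_rot: [-0.693, 0.694, -0.136, 0.138]
contact_force: [0.4, -0.2, 0.6]
gripper_width: 0.699
t: 10.32
eef_pos: [0.5177, -0.3088, 0.248]
tool_rot: [0.693, -0.693, 0.142, -0.141]
contact_force: [1.0, 1.4, 0.2]
gripper_width: 0.703
[[ 0.922 -0.001  0.388]
 [-0.388  0.001  0.922]
 [-0.001 -1.     0.001]] [ 0.97  0.43 -0.71  1.68  0.3   1.15  1.34] [ 0.5189 -0.3059  0.2487]
[[241. 110.]
 [250. 213.]
 [391. 212.]
 [399. 110.]] [{'xy': [316.0, 160.7], 'score': 0.84}]
```

View pics/w4.png

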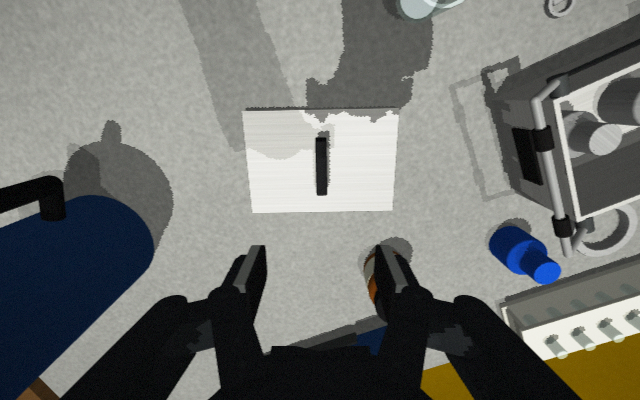

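Lid plate corners at (243,109), (399,110), (392,210), (254,212) match the prediction within 2–4 px, with the handle at (321,165) square to the jaws. Descend and grip.

```bash
python3 -m crank '[{"linear":[-0.001,0.03,0.0],"dr":[0,0,0],"hand":0.4},{"linear":[-0.001,0.07,0],"dr":[0,0,0],"hand":0.4},{"linear":[-0.001,0.11,0],"dr":[0,0,0],"hand":0.4},{"linear":[-0.001,0.15,0],"dr":[0,0,0],"hand":0.4},{"linear":[-0.001,0.185,0],"dr":[0,0,0],"hand":0.2},{"linear":[-0.001,0.21,0],"dr":[0,0,0],"hand":0},{"linear":[-0.001,0.22,0],"dr":[0,0,0],"hand":0},{"linear":[-0.001,0.225,0],"dr":[0,0,0],"hand":0},{"linear":[-0.001,0.225,0],"dr":[0,0,0],"hand":0}]' 50; python3 -m crank '[{"linear":[0,0,0],"dr":[0,0,0],"hand":-1},{"linear":[0,0,0],"dr":[0,0,0],"hand":-1},{"linear":[0,0,0],"dr":[0,0,0],"hand":-1},{"linear":[0,0,0],"dr":[0,0,0],"hand":-1},{"linear":[0,0,0],"dr":[0,0,0],"hand":-1},{"linear":[0,0,0],"dr":[0,0,0],"hand":-1},{"linear":[0,0,0],"dr":[0,0,0],"hand":-1}]' 60;  python3 -c "
from h import *
o=bot.get_obs();print(rot(o['tool_rot']).round(3),o['q'].round(2),o['eef_pos'])
print(totool([.5942-.517,.0312+.306,0]))"
```

```text
t: 11.17
eef_pos: [0.5193, -0.3036, 0.0246]
tool_rot: [0.694, -0.693, 0.138, -0.139]
contact_force: [-0.2, 0.0, 0.5]
gripper_width: 0.5
t: 11.75
eef_pos: [0.5197, -0.3061, 0.0266]
tool_rot: [-0.693, 0.694, -0.138, 0.14]
contact_force: [-1.3, -1.9, 5.3]
gripper_width: 0.148
[[ 0.922  0.003  0.386]
 [-0.386 -0.003  0.922]
 [ 0.004 -1.    -0.001]] [ 0.85  0.69 -0.58  1.85  0.53  0.76  1.17] [ 0.51970641 -0.30610997  0.02662266]
[-0.05895623 -0.00067791  0.3408627 ]
```

```bash
python3 -m crank '[{"linear":[0,-0.01,0],"dr":[0,0,0],"hand":-1},{"linear":[0,-0.035,0],"dr":[0,0,0],"hand":-1},{"linear":[0,-0.07,0],"dr":[0,0,0],"hand":-1},{"linear":[0,-0.105,0.005],"dr":[0,0,0],"hand":-1},{"linear":[-0.003,-0.14,0.02],"dr":[0,-2,0],"hand":-1},{"linear":[-0.008,-0.17,0.04],"dr":[0,-4,0],"hand":-1},{"linear":[-0.013,-0.19,0.07],"dr":[0,-7,0],"hand":-1},{"linear":[-0.018,-0.2,0.1],"dr":[0,-10,0],"hand":-1},{"linear":[-0.023,-0.2,0.13],"dr":[0,-13,0],"hand":-1},{"linear":[-0.028,-0.2,0.16],"dr":[0,-16,0],"hand":-1}]'; python3 -c "
from h import *
o=bot.get_obs();print(rot(o['tool_rot']).round(3),o['eef_pos'])
print(totool([.5942-o['eef_pos'][0],.0312-o['eef_pos'][1],0]))"
```

```text
t: 12.58
eef_pos: [0.5543, -0.1449, 0.2262]
tool_rot: [-0.706, 0.706, -0.04, 0.041]
contact_force: [-0.2, -0.5, -4.5]
gripper_width: 0.149
[[ 0.993  0.002  0.114]
 [-0.114 -0.001  0.993]
 [ 0.002 -1.    -0.001]] [ 0.55433088 -0.14492713  0.22623157]
[ 1.95369030e-02 -1.50986178e-04  1.79523253e-01]
```

```bash
python3 -m crank '[{"linear":[0.004,0,0.035],"dr":[0,-2,0],"hand":-1},{"linear":[0.008,0,0.07],"dr":[0,-4,0],"hand":-1},{"linear":[0.012,0,0.105],"dr":[0,-6,0],"hand":-1},{"linear":[0.016,0,0.14],"dr":[0,-8,0],"hand":-1},{"linear":[0.018,0,0.165],"dr":[0,-9,0],"hand":-1},{"linear":[0.0195,0,0.178],"dr":[0,-9,0],"hand":-1},{"linear":[0.0195,0,0.18],"dr":[0,-9,0],"hand":-1},{"linear":[0.0195,0,0.18],"dr":[0,-9,0],"hand":-1}]'
python3 - <<'E'
from h import *
for n in('side','scene','wrist'):
  im=bot.read_camera(n);cv2.imwrite(f'pics/{n}5.png',im)
o=bot.get_obs();print(o['eef_pos'].round(4));print(rot(o['tool_rot']).round(3),o['q'].round(2))
w=cv2.imread('pics/wrist5.png'); s=cv2.imread('pics/side5.png')[60:260,200:400]; a=cv2.imread('pics/scene5.png')[60:260,240:440]
cv2.imwrite('pics/m5.png',np.vstack([w[:400],np.hstack([s,a,np.zeros((200,240,3),np.uint8)])]))
E
```

```text
t: 13.25
eef_pos: [0.5941, 0.0306, 0.2246]
tool_rot: [-0.707, 0.707, 0.015, -0.015]
contact_force: [0.0, -0.5, -4.6]
gripper_width: 0.143
[0.5944 0.0278 0.2242]
[[ 0.999 -0.001 -0.038]
 [ 0.038 -0.002  0.999]
 [-0.001 -1.    -0.002]] [ 0.49  0.49 -0.86  1.72  0.41  1.13  1.11]
```

View pics/m5.png

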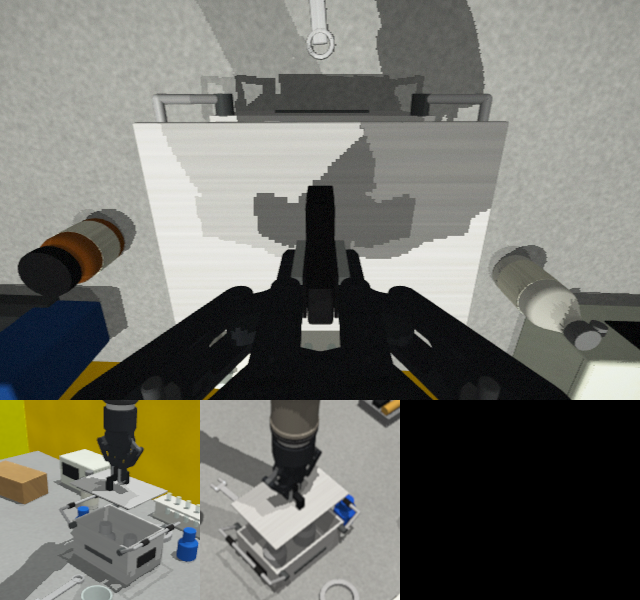

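Run:
```python
from fit import *
c=cam('wrist');a=onz(c,(133,123.5),.2116);b=onz(c,(507.5,121.5),.2116);print(a,b,np.linalg.norm(a-b))
d=(b-a)/np.linalg.norm(b-a);n=np.array([d[1],-d[0],0]);print('yaw',np.degrees(np.arctan2(-d[0],d[1])),'centre',(a+b)/2+.07*n)
print(proj(c,rect([.5942,.0312,.0347],.168,.256,.135)).round(0), bot.place_of('wrist','bail_left_bar'),bot.place_of('wrist','bail_right_bar'))
```

```text
[ 0.52634168 -0.07282051  0.2116    ] [0.51769777 0.12501818 0.2116    ] 0.19802742868311216
yaw 2.501759193744786 centre [0.59195301 0.02915434 0.2116    ]
[[157.  98.]
 [189. 283.]
 [455. 284.]
 [490. 100.]] [] []
```

```bash
python3 -m crank '[{"linear":[0.002,0.02,0.002],"dr":[0,0,0],"hand":-1},{"linear":[0.002,0.045,0.002],"dr":[0,0,0],"hand":-1},{"linear":[0.002,0.065,0.002],"dr":[0,0,0],"hand":-1},{"linear":[0.002,0.08,0.002],"dr":[0,0,0],"hand":-1},{"linear":[0.002,0.088,0.002],"dr":[0,0,0],"hand":-1},{"linear":[0.002,0.093,0.002],"dr":[0,0,0],"hand":-1},{"linear":[0.002,0.097,0.002],"dr":[0,0,0],"hand":-1},{"linear":[0.002,0.099,0.002],"dr":[0,0,0],"hand":-1},{"linear":[0.002,0.1,0.002],"dr":[0,0,0],"hand":-1},{"linear":[0.002,0.1,0.002],"dr":[0,0,0],"hand":-1}]'; python3 -m crank '[{"linear":[0,0.001,0],"dr":[0,0,0],"hand":-1},{"linear":[0,0.0015,0],"dr":[0,0,0],"hand":-1},{"linear":[0,0.002,0],"dr":[0,0,0],"hand":-1},{"linear":[0,0.002,0],"dr":[0,0,0],"hand":-1}]'
```

```text
t: 14.33
eef_pos: [0.597, 0.0324, 0.1249]
tool_rot: [0.707, -0.707, -0.015, 0.014]
contact_force: [0.1, -0.2, -5.8]
gripper_width: 0.145
t: 14.67
eef_pos: [0.5965, 0.0322, 0.1224]
tool_rot: [-0.707, 0.707, 0.014, -0.014]
contact_force: [0.1, -0.5, -3.8]
gripper_width: 0.152
```

```bash
python3 -m crank '[{"linear":[0,0.001,0],"dr":[0,0,0],"hand":-1},{"linear":[0,0.0015,0],"dr":[0,0,0],"hand":-1},{"linear":[0,0.002,0],"dr":[0,0,0],"hand":-1},{"linear":[0,0.002,0],"dr":[0,0,0],"hand":-1}]'
```

```text
t: 15.0
eef_pos: [0.5967, 0.0323, 0.1216]
tool_rot: [-0.707, 0.707, 0.015, -0.014]
contact_force: [-4.3, -1.3, 7.7]
gripper_width: 0.151
```

```bash
python3 -m crank '[{"linear":[0,0,0],"dr":[0,0,0],"hand":0},{"linear":[0,0,0],"dr":[0,0,0],"hand":0},{"linear":[0,0,0],"dr":[0,0,0],"hand":0},{"linear":[0,-0.01,0],"dr":[0,0,0],"hand":0},{"linear":[0,-0.04,0],"dr":[0,0,0],"hand":0},{"linear":[0,-0.08,0],"dr":[0,0,0],"hand":0},{"linear":[0,-0.11,0],"dr":[0,0,0],"hand":0},{"linear":[0,-0.11,0],"dr":[0,0,0],"hand":0}]'
python3 - <<'E'
from h import *
c=cam('wrist');o=bot.get_obs();print(o['eef_pos'].round(4))
for n in('side','scene','wrist'):
  im=bot.read_camera(n);cv2.imwrite(f'pics/{n}6.png',im)
  for t in('bail_left_bar','bail_right_bar'): print(n,t,[(d['xy'],d['score']) for d in bot.place_of(n,t)])
w=cv2.imread('pics/wrist6.png'); s=cv2.imread('pics/side6.png')[120:270,230:430]; a=cv2.imread('pics/scene6.png')[110:260,240:440]
cv2.imwrite('pics/m6.png',np.vstack([cv2.resize(w[:300],(640,300)),cv2.resize(np.hstack([s,a]),(640,240))]))
E
```

```text
t: 15.67
eef_pos: [0.6001, 0.0341, 0.2379]
tool_rot: [0.707, -0.706, -0.018, 0.011]
contact_force: [0.7, 0.4, 0.4]
gripper_width: 0.504
[0.6001 0.0341 0.2379]
side bail_left_bar [([284.5, 158.5], 0.63)]
side bail_right_bar [([354.1, 194.6], 0.79)]
scene bail_left_bar [([369.3, 150.1], 0.79)]
scene bail_right_bar [([286.8, 215.5], 0.83)]
wrist bail_left_bar [([457.2, 195.2], 0.64)]
wrist bail_right_bar []
```

View pics/m6.png

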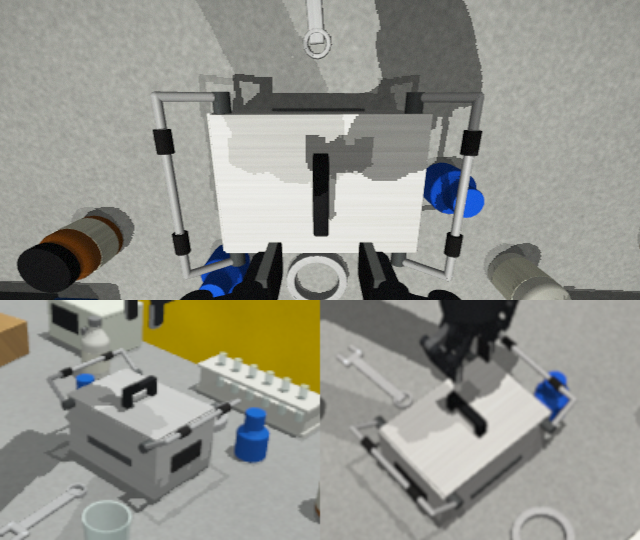

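Lid sits flat and inside the bails. Now fitting the bail angles from the bar ends in the wrist view: left (478,95)/(450,272), right (157,95)/(187,274).

Run:
```python
from fit import *
b=np.array([.5942,.0312]);a=.0347;r=np.array([[np.cos(a),-np.sin(a)],[np.sin(a),np.cos(a)]])
W=cam('wrist');o=bot.get_obs();print(o['eef_pos'].round(4),rot(o['tool_rot']).round(3).tolist())
def f(q,s,x=0): return np.r_[r@[x,s*(.088-.052*np.cos(q+.374))]+b,.098+.052*np.sin(q+.374)]
for s,e,ps,pd in((1,[(478,95),(450,272)],(369.3,150.1),(284.5,158.5)),(-1,[(157,95),(187,274)],(286.8,215.5),(354.1,194.6))):
  g=lambda q:np.r_[(proj(W,f(q[0],s,-.084))-e[0])[0],(proj(W,f(q[0],s,.084))-e[1])[0],(proj(S,f(q[0],s))-ps)[0],(proj(D,f(q[0],s))-pd)[0]]
  R_=least_squares(g,[2.1],loss='soft_l1');q=R_.x[0];print(s,q,g(R_.x).round(1))
  for k in (q,1.6,1.3,1.0,.7,.4,.2,0): print(round(k,2),f(k,s).round(4))
p=o['eef_pos'];
```

```text
[0.5961 0.0321 0.2294] [[0.999, -0.002, -0.041], [0.041, 0.0, 0.999], [-0.002, -1.0, 0.0]]
1 2.2536499380824457 [ 1.8  2.7 -1.4  0.7  4.5 -0.8 -1.7  2.3]
2.25 [0.5896 0.1644 0.1236]
1.6 [0.5904 0.1395 0.1458]
1.3 [0.591  0.1245 0.1497]
1.0 [0.5915 0.109  0.149 ]
0.7 [0.592  0.0944 0.1437]
0.4 [0.5924 0.082  0.1343]
0.2 [0.5927 0.0755 0.1262]
0 [0.5928 0.0708 0.117 ]
-1 2.1453181446801732 [-0.5  0.4 -0.2  0.  -2.2 -1.2  2.6 -0.5]
2.15 [ 0.5987 -0.099   0.1283]
1.6 [ 0.598  -0.0771  0.1458]
1.3 [ 0.5974 -0.0621  0.1497]
1.0 [ 0.5969 -0.0466  0.149 ]
0.7 [ 0.5964 -0.032   0.1437]
0.4 [ 0.596  -0.0196  0.1343]
0.2 [ 0.5957 -0.0131  0.1262]
0 [ 0.5956 -0.0084  0.117 ]
```

```bash
python3 -m crank '[{"linear":[0,0,0.04],"dr":[0,0,0],"hand":0},{"linear":[0,0,0.08],"dr":[0,0,0],"hand":0},{"linear":[0,0,0.115],"dr":[0,0,0],"hand":0},{"linear":[0,0.02,0.128],"dr":[0,0,0],"hand":0},{"linear":[0,0.05,0.128],"dr":[0,0,0],"hand":0},{"linear":[0,0.075,0.128],"dr":[0,0,0],"hand":0},{"linear":[0,0.095,0.128],"dr":[0,0,0],"hand":0},{"linear":[0,0.108,0.128],"dr":[0,0,0],"hand":0},{"linear":[0,0.116,0.128],"dr":[0,0,0],"hand":0},{"linear":[0,0.116,0.128],"dr":[0,0,0],"hand":0}]' 20
python3 - <<'E'
from h import *
im=bot.read_camera('wrist');cv2.imwrite('pics/w7.png',im);s=bot.read_camera('side')[110:260,220:420]
o=bot.get_obs();print(o['eef_pos'].round(4))
cv2.imwrite('pics/m7.png',np.hstack([im,np.vstack([cv2.resize(s,(160,120)),np.zeros((280,160,3),np.uint8)])]) if 0 else np.vstack([im[150:],cv2.resize(s,(640,340))[:, :640][:340]]))
E
```

```text
t: 16.95
eef_pos: [0.5905, 0.1597, 0.1127]
tool_rot: [-0.707, 0.707, 0.013, -0.015]
contact_force: [0.0, 1.1, 0.5]
gripper_width: 0.502
[0.5918 0.1605 0.115 ]
```

View pics/m7.png

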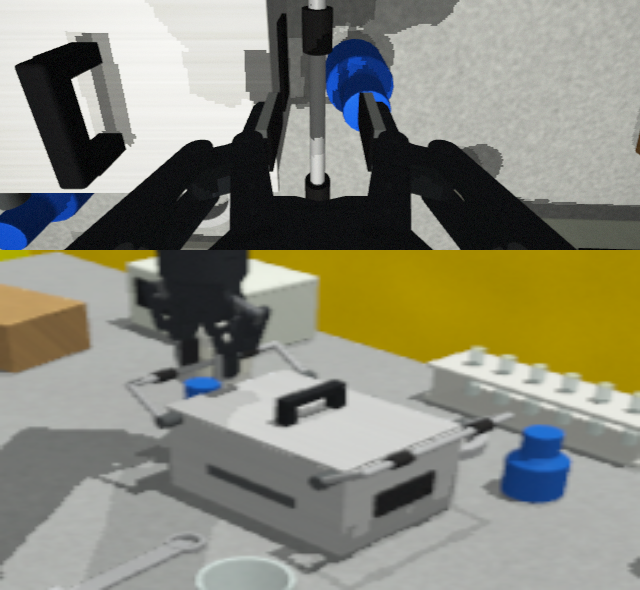

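The bar (col 317) is straddled midway between the fingers; lid, handle and the rest are undisturbed. Close to a loose cage and follow the arc.

```bash
python3 -m crank '[{"linear":[0,0,0],"dr":[0,0,0],"hand":-0.67},{"linear":[0,0,0],"dr":[0,0,0],"hand":-0.67},{"linear":[0,0,0],"dr":[0,0,0],"hand":-0.67},{"linear":[0,0,0],"dr":[0,0,0],"hand":-0.67}]' 20; python3 -m crank '[{"linear":[0,-0.0115,-0.009],"dr":[0,0,0],"hand":-0.67},{"linear":[0,-0.0185,-0.0205],"dr":[0,0,0],"hand":-0.67},{"linear":[0,-0.021,-0.028],"dr":[0,0,0],"hand":-0.67},{"linear":[0,-0.0225,-0.0355],"dr":[0,0,0],"hand":-0.67},{"linear":[0,-0.0225,-0.043],"dr":[0,0,0],"hand":-0.67},{"linear":[0,-0.0225,-0.051],"dr":[0,0,0],"hand":-0.67},{"linear":[0,-0.0205,-0.0585],"dr":[0,0,0],"hand":-0.67},{"linear":[0,-0.0175,-0.0656],"dr":[0,0,0],"hand":-0.67},{"linear":[0,-0.0145,-0.072],"dr":[0,0,0],"hand":-0.67},{"linear":[0,-0.0145,-0.072],"dr":[0,0,0],"hand":-0.67}]'
python3 - <<'E'
from h import *
c=cam('wrist');bot.read_camera('wrist');print([(d['xy'],d['score']) for d in bot.place_of('wrist','bail_left_bar')])
bot.read_camera('side');print([(d['xy'],d['score']) for d in bot.place_of('side','bail_left_bar')])
from fit import *
f=lambda q:np.r_[.592,.0312+.088-.052*np.cos(q+.374),.098+.052*np.sin(q+.374)]
for q in(2.1,1,.7,.5): print(q,proj(c,f(q)).round(),proj(D,f(q)).round())
E
```

```text
t: 17.38
eef_pos: [0.5917, 0.1602, 0.115]
tool_rot: [0.707, -0.707, -0.015, 0.014]
contact_force: [0.3, -0.1, 0.1]
gripper_width: 0.169
t: 18.22
eef_pos: [0.5939, 0.0852, 0.1273]
tool_rot: [-0.706, 0.708, 0.013, -0.014]
contact_force: [-0.1, 0.0, 0.1]
gripper_width: 0.165
[([326.1, 262.8], 0.74)]
[([302.9, 163.1], 0.46)]
2.1 [[451. 259.]] [[284. 159.]]
1 [[366. 276.]] [[296. 159.]]
0.7 [[336. 269.]] [[300. 162.]]
0.5 [[319. 262.]] [[302. 165.]]
```

```bash
python3 -m crank '[{"linear":[0,0,0],"dr":[0,0,0],"hand":-0.5},{"linear":[0,0,0],"dr":[0,0,0],"hand":-0.5},{"linear":[0,-0.02,0],"dr":[0,0,0],"hand":-0.5},{"linear":[0,-0.036,0],"dr":[0,0,0],"hand":-0.5},{"linear":[0,-0.036,-0.003],"dr":[0,0,0],"hand":-1},{"linear":[0,-0.036,-0.006],"dr":[0,0,0],"hand":-1},{"linear":[0,-0.036,-0.006],"dr":[0,0,0],"hand":-1}]'; python3 -m crank '[{"linear":[0,0.01,0],"dr":[0,0,0],"hand":-1},{"linear":[0,0.018,-0.002],"dr":[0,0,0],"hand":-1},{"linear":[0,0.024,-0.004],"dr":[0,0,0],"hand":-1},{"linear":[0,0.03,-0.006],"dr":[0,0,0],"hand":-1},{"linear":[0,0.035,-0.008],"dr":[0,0,0],"hand":-1},{"linear":[0,0.039,-0.008],"dr":[0,0,0],"hand":-1},{"linear":[0,0.041,-0.008],"dr":[0,0,0],"hand":-1},{"linear":[0,0.043,-0.008],"dr":[0,0,0],"hand":-1},{"linear":[0,0.043,-0.008],"dr":[0,0,0],"hand":-1}]'
```

```text
t: 19.0
eef_pos: [0.5942, 0.0809, 0.1641]
tool_rot: [-0.707, 0.707, 0.014, -0.014]
contact_force: [-0.4, 0.0, -0.0]
gripper_width: -0.001
t: 19.75
eef_pos: [0.5948, 0.0617, 0.1197]
tool_rot: [-0.701, 0.713, 0.01, -0.013]
contact_force: [-1.0, -25.5, 10.0]
gripper_width: 0.003
```

```bash
python3 -m crank '[{"linear":[0,-0.015,-0.006],"dr":[0,0,0],"hand":-1},{"linear":[0,-0.05,-0.006],"dr":[0,0,0],"hand":-1},{"linear":[0,-0.08,-0.006],"dr":[0,0,0],"hand":-1},{"linear":[0,-0.1,-0.006],"dr":[0,0,0],"hand":-1},{"linear":[0,-0.1,-0.006],"dr":[0,0,0],"hand":-1}]'
python3 - <<'E'
from fit import *
c=cam('wrist');o=bot.get_obs();print(o['eef_pos'],rot(o['tool_rot']).round(3).tolist());w=bot.read_camera('wrist');print([(d['xy'],d['score']) for d in bot.place_of('wrist','bail_left_bar')])
s=bot.read_camera('side');print([(d['xy'],d['score']) for d in bot.place_of('side','bail_left_bar')])
f=lambda q:np.r_[.592,.0312+.088-.052*np.cos(q+.374),.098+.052*np.sin(q+.374)]
for q in(1,.7,.5,.3,.15,0): print(q,proj(c,f(q)).round(),proj(D,f(q)).round())
cv2.imwrite('pics/m8.png',np.vstack([w[50:320],cv2.resize(s[120:225,230:430],(640,330))]))
E
```

```text
t: 20.17
eef_pos: [0.597, 0.0692, 0.2253]
tool_rot: [0.707, -0.707, -0.016, 0.012]
contact_force: [-0.6, 0.3, 0.7]
gripper_width: -0.003
[0.59701289 0.06922319 0.22527096] [[0.999, 0.006, -0.041], [0.041, 0.001, 0.999], [0.006, -1.0, 0.001]]
[([317.8, 188.0], 0.97)]
[([303.8, 173.0], 0.65)]
1 [[367. 202.]] [[296. 159.]]
0.7 [[349. 200.]] [[300. 162.]]
0.5 [[338. 197.]] [[302. 165.]]
0.3 [[329. 194.]] [[304. 169.]]
0.15 [[324. 191.]] [[305. 172.]]
0 [[320. 189.]] [[306. 174.]]
```

View pics/m8.png

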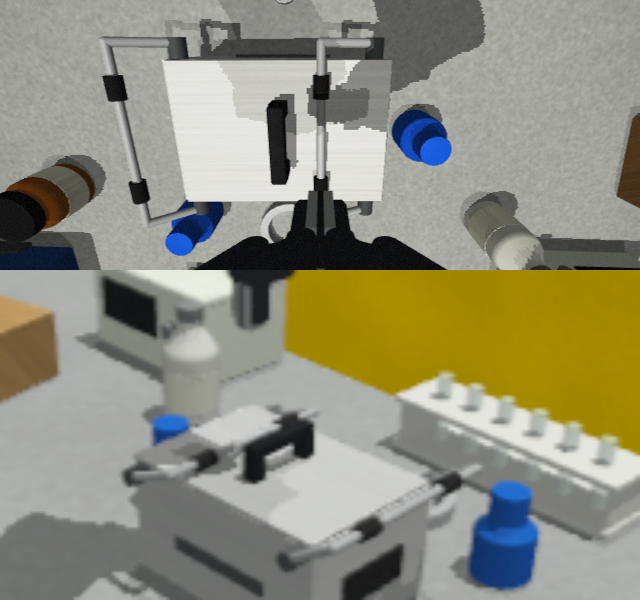

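Left bail is fully in (bar at (318,188), predicted (320,189) for q = 0; it lies level over the lid in the side view). Now the right one, same way.

```bash
python3 -m crank '[{"linear":[-0.001,0,-0.04],"dr":[0,0,0],"hand":0},{"linear":[-0.002,0,-0.08],"dr":[0,0,0],"hand":0},{"linear":[-0.003,0,-0.12],"dr":[0,0,0],"hand":0},{"linear":[-0.004,0,-0.155],"dr":[0,0,0],"hand":0},{"linear":[-0.004,0.02,-0.168],"dr":[0,0,0],"hand":0},{"linear":[-0.004,0.05,-0.168],"dr":[0,0,0],"hand":0},{"linear":[-0.004,0.075,-0.168],"dr":[0,0,0],"hand":0},{"linear":[-0.004,0.085,-0.168],"dr":[0,0,0],"hand":0},{"linear":[-0.004,0.085,-0.168],"dr":[0,0,0],"hand":0}]' 20
python3 - <<'E'
from fit import *
c=cam('wrist');o=bot.get_obs();print(o['eef_pos'].round(4));w=bot.read_camera('wrist');cv2.imwrite('pics/w9.png',w);print([(d['xy'],d['score']) for d in bot.place_of('wrist','bail_right_bar')])
f=lambda q:np.r_[.5987,.0312-(.088-.052*np.cos(q+.374)),.098+.052*np.sin(q+.374)]
for q in(2.3,2.2,2.1,2,1.9): print(q,f(q).round(4),proj(c,f(q)).round())
g=w[150:330,230:420,1]; print([int(np.abs(x)) for x in cv2.resize(w[200:203,280:360,1].mean(0)[None].astype('f4'),(40,1))[0]])
E
```

```text
t: 21.12
eef_pos: [0.5952, -0.0997, 0.1329]
tool_rot: [0.707, -0.706, -0.012, 0.017]
contact_force: [-0.2, 0.9, 0.6]
gripper_width: 0.498
[ 0.5952 -0.0997  0.1329]
[([320.6, 256.7], 0.96)]
2.3 [ 0.5987 -0.1032  0.1214] [[312. 250.]]
2.2 [ 0.5987 -0.1006  0.126 ] [[316. 254.]]
2.1 [ 0.5987 -0.0976  0.1302] [[321. 258.]]
2 [ 0.5987 -0.0942  0.1341] [[327. 262.]]
1.9 [ 0.5987 -0.0904  0.1377] [[334. 266.]]
[194, 195, 191, 192, 196, 197, 197, 195, 192, 189, 189, 195, 173, 165, 163, 116, 87, 85, 85, 91, 94, 87, 124, 192, 191, 189, 188, 192, 197, 198, 174, 164, 107, 81, 40, 11, 15, 12, 35, 74]
```

```bash
python3 -m crank '[{"linear":[0,0.01,0],"dr":[0,0,0],"hand":0},{"linear":[0,0.022,0],"dr":[0,0,0],"hand":0},{"linear":[0,0.022,0],"dr":[0,0,0],"hand":-0.67},{"linear":[0,0.022,0],"dr":[0,0,0],"hand":-0.67},{"linear":[0,0.022,0],"dr":[0,0,0],"hand":-0.67},{"linear":[0,0.022,0],"dr":[0,0,0],"hand":-0.67}]' 20; python3 -m crank '[{"linear":[0,-0.0115,0.009],"dr":[0,0,0],"hand":-0.67},{"linear":[0,-0.0185,0.0205],"dr":[0,0,0],"hand":-0.67},{"linear":[0,-0.021,0.028],"dr":[0,0,0],"hand":-0.67},{"linear":[0,-0.0225,0.0355],"dr":[0,0,0],"hand":-0.67},{"linear":[0,-0.0225,0.043],"dr":[0,0,0],"hand":-0.67},{"linear":[0,-0.0225,0.051],"dr":[0,0,0],"hand":-0.67},{"linear":[0,-0.0205,0.0585],"dr":[0,0,0],"hand":-0.67},{"linear":[0,-0.0175,0.0656],"dr":[0,0,0],"hand":-0.67},{"linear":[0,-0.0145,0.072],"dr":[0,0,0],"hand":-0.67},{"linear":[0,-0.0145,0.072],"dr":[0,0,0],"hand":-0.67}]'
python3 - <<'E'
from fit import *
c=cam('wrist');w=bot.read_camera('wrist');print([(d['xy'],d['score']) for d in bot.place_of('wrist','bail_right_bar')])
f=lambda q:np.r_[.5987,.0312-(.088-.052*np.cos(q+.374)),.098+.052*np.sin(q+.374)]
for q in(2.1,1,.7,.5): print(q,proj(c,f(q)).round())
E
```

```text
t: 21.72
eef_pos: [0.5982, -0.0997, 0.1153]
tool_rot: [-0.707, 0.707, 0.015, -0.014]
contact_force: [0.2, 0.0, -0.8]
gripper_width: 0.164
t: 22.55
eef_pos: [0.5942, -0.0255, 0.1283]
tool_rot: [0.707, -0.706, -0.015, 0.016]
contact_force: [-0.4, 0.2, -0.0]
gripper_width: 0.167
[([315.6, 269.6], 0.59)]
2.1 [[190. 259.]]
1 [[276. 283.]]
0.7 [[305. 278.]]
0.5 [[321. 272.]]
```

```bash
python3 -m crank '[{"linear":[0,0,0],"dr":[0,0,0],"hand":-0.5},{"linear":[0,0,0],"dr":[0,0,0],"hand":-0.5},{"linear":[0,-0.02,0],"dr":[0,0,0],"hand":-0.5},{"linear":[0,-0.034,0],"dr":[0,0,0],"hand":-0.5},{"linear":[0,-0.034,0.003],"dr":[0,0,0],"hand":-1},{"linear":[0,-0.034,0.006],"dr":[0,0,0],"hand":-1},{"linear":[0,-0.034,0.006],"dr":[0,0,0],"hand":-1}]'; python3 -m crank '[{"linear":[0,0.01,0],"dr":[0,0,0],"hand":-1},{"linear":[0,0.018,0.001],"dr":[0,0,0],"hand":-1},{"linear":[0,0.024,0.002],"dr":[0,0,0],"hand":-1},{"linear":[0,0.03,0.004],"dr":[0,0,0],"hand":-1},{"linear":[0,0.035,0.006],"dr":[0,0,0],"hand":-1},{"linear":[0,0.039,0.007],"dr":[0,0,0],"hand":-1},{"linear":[0,0.041,0.007],"dr":[0,0,0],"hand":-1},{"linear":[0,0.0425,0.007],"dr":[0,0,0],"hand":-1},{"linear":[0,0.0425,0.007],"dr":[0,0,0],"hand":-1}]'; python3 -m crank '[{"linear":[0,-0.015,0],"dr":[0,0,0],"hand":-1},{"linear":[0,-0.05,0],"dr":[0,0,0],"hand":-1},{"linear":[0,-0.09,0],"dr":[0,0,0],"hand":-1},{"linear":[0,-0.13,0],"dr":[0,0,0],"hand":-1},{"linear":[0,-0.15,0],"dr":[0,0,0],"hand":-1},{"linear":[0,-0.15,0],"dr":[0,0,0],"hand":-1},{"linear":[0,-0.15,0],"dr":[0,0,0],"hand":-1}]'
python3 - <<'E'
from fit import *
c=cam('wrist');w=bot.read_camera('wrist');s=bot.read_camera('side');a=bot.read_camera('scene')
for n,C in(('wrist',c),('side',D),('scene',S)):
  for t,sg in(('bail_left_bar',1),('bail_right_bar',-1)):
    f=lambda q:np.r_[.5942-sg*.0014,.0312+sg*(.088-.052*np.cos(q+.374)),.098+.052*np.sin(q+.374)]
    print(n,t,[(np.round(d['xy']),d['score']) for d in bot.place_of(n,t)],[proj(C,f(q)).round(0).tolist() for q in(0,.15,.3)])
print(proj(c,rect([.5942,.0312,.0347],.14,.2,.109)).round(0))
cv2.imwrite('pics/m10.png',np.vstack([w[50:300],cv2.resize(np.hstack([s[120:270,230:430],a[110:260,240:440]]),(640,240))]))
E
```

```text
t: 23.23
eef_pos: [0.5946, -0.0211, 0.1633]
tool_rot: [0.707, -0.707, -0.015, 0.015]
contact_force: [0.3, -1.0, -0.1]
gripper_width: -0.002
t: 23.98
eef_pos: [0.5938, -0.0035, 0.1214]
tool_rot: [0.712, -0.702, -0.018, 0.017]
contact_force: [-4.3, 20.8, 9.2]
gripper_width: -0.001
t: 24.57
eef_pos: [0.5947, -0.0152, 0.2708]
tool_rot: [-0.707, 0.707, 0.014, -0.014]
contact_force: [-0.8, 0.8, -0.1]
gripper_width: -0.002
wrist bail_left_bar [(array([400., 181.]), 0.7)] [[[398.0, 182.0]], [[403.0, 184.0]], [[409.0, 186.0]]]
wrist bail_right_bar [(array([398., 182.]), 0.66), (array([326., 184.]), 0.57)] [[[325.0, 182.0]], [[322.0, 184.0]], [[318.0, 185.0]]]
side bail_left_bar [(array([309., 172.]), 0.5)] [[[306.0, 174.0]], [[305.0, 171.0]], [[304.0, 169.0]]]
side bail_right_bar [(array([324., 186.]), 0.65), (array([320., 212.]), 0.18), (array([290., 167.]), 0.15)] [[[328.0, 185.0]], [[329.0, 183.0]], [[331.0, 181.0]]]
scene bail_left_bar [(array([342., 172.]), 0.83)] [[[344.0, 173.0]], [[345.0, 171.0]], [[347.0, 168.0]]]
scene bail_right_bar [(array([320., 194.]), 0.61)] [[[317.0, 193.0]], [[316.0, 192.0]], [[314.0, 192.0]]]
[[267. 114.]
 [274. 236.]
 [442. 237.]
 [462. 115.]]
```

View pics/m10.png

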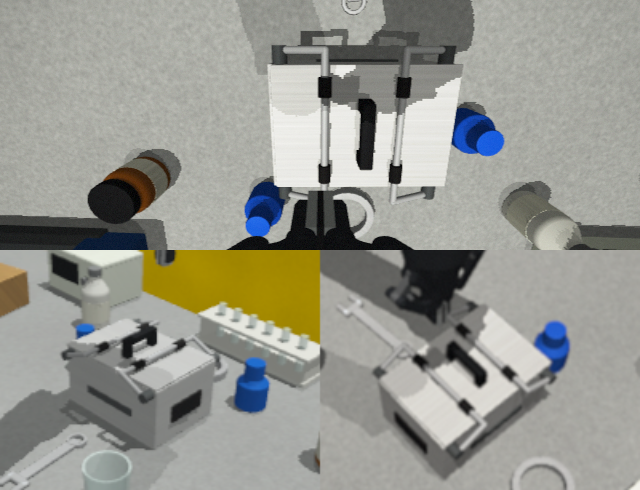

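Both bars lie in over the lid: left at (399,182), right at (325,183), both matching q = 0. The lid corners match a flat, seated lid, and nothing else looks moved. Handing in.

```bash
python3 -c "
from station import bot
print(bot.hand_in())"
```

```text
the job is handed in; nothing more can be done
None
```

The transport box is packed and handed in at about 25 s of the 72 s allowed, with the robot clear of everything.

- **Canister:** I set the loose steel canister upright in the free half beside the packed one. It touched down at the expected height, but I took no picture of it after release. The lid sitting flat over it is the only later sign that it stands properly.
- **Lid:** It touched down at the expected seated height (tool at 121.6 mm). The last pictures show it flat and its corners line up with the box.
- **Bail arms:** I swung each arm over loosely caged between the fingers, then pressed it down with shut fingers. In the last pictures the wrist view puts both bars within 2 px of fully in. The scene and side views are within about 4 px, and their offsets don't point to an arm left raised.
- **Harder contact than planned:** In the last bit of both presses the fingertips slipped toward the inside of the bar. The tool read about 27 N (left) and 23 N (right). The lid and bars showed no shift afterwards.
- **Other things on the bench:** The blue look-alikes and the listed things in view show no sign of having moved.

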